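# Turn a stack of strips on edge by way of a vee rest

### The arm

A 6-joint arm with a two-finger parallel gripper is mounted at the origin on a cart in front of the work surface, level with it; the furniture and walls round the work are solid. World frame = base frame: x ahead of the robot, y to its left, z up, the work surface at z = 0. Lengths are in m, angles in rad, forces in N, time in s.
With the tool pointing down it reaches from about 0.35 to 0.775 m from the base axis. Payload 7.3 kg.
Tool frame: the origin (TCP) lies at the very end of the fingers, on their centre line; the grasp point (between the pads) lies 19 mm behind it; z points along the fingers, y is the line along which they close (so a half turn about z gives the same grasp; the last joint's range is limited). The gripper opens to 92 mm and grips with 3 to 60 N. Pads are 19 mm wide; open, the fingers measure 130 mm over their backs; the gripper's body (75 mm by 190 mm) begins 47 mm behind the grasp point.
Start: joints at [-1.253, 0.342, 1.524, -0, 1.275, -0.146], TCP at [0.235, -0.47, 0.227] pointing down, gripper open.
Joint ranges: [-2.53, 2.53], [-0.77, 2.02], [0.04, 2.7], [-1, 4.14], [0.28, 2.66], [-3.11, 3.11]. Speed limits (rad/s): [2.57, 2.57, 3.14, 3.14, 3.14, 3.14].

### API

Orientations are given as [roll, pitch, yaw] about the fixed x, y, z axes, in that order (R = Rz(yaw) Ry(pitch) Rx(roll)).
In Python, from cell import observe, read_camera, get_calibration, hand_in, search_frame gives the robot as it stands.
- The arm moves only by the tool step_arm, never from a script. Its argument "commands" is a list of rows, each an object with "translation": the shift along the tool's x, y, z in mm, a list of three; "roll": the turn about the tool's z in rad. In form: [{"translation": [x, y, z], "roll": roll}, ...]. A call has 1 to 20 rows; each row shifts and turns the commanded pose from where the row before left it, along the tool's axes as they then stand; what a row does not reach is not made up. A row lasts 1/12 s, in which the tool goes at most 41.7 mm and 7.16 degrees, less where a joint would pass 70% of its speed; a pose out of reach is approached as far as the arm can. A call is refused whole if a number of a shift passes 41.7 or a number of a turn 0.125, either way. A call with a gripper value outside its range is refused whole. "fingers" is the opening, from 0 (shut) to 1 (fully open), set as the call begins (left out, the last holds). The fingers move at their own pace and stop on an object; "grip_force" is the grip in N (left out, the last holds). Time passes only in rows, so rows that do not move let the fingers close. It gives the time, the measured TCP pose, the force, the opening and the grip force at its end, in the units of the state.
- observe(): the state, without advancing time (a new reading comes with each control period).
- read_camera(name): name is "scene" or "top" or "wrist"; returns the picture (420x560x3 uint8, red, green, blue); there is no depth.
- get_calibration(name): a dict with "camera_matrix" (3x3 intrinsics, pixels), "world_from_camera" (4x4, takes a point from camera to world coordinates). Camera axes: x right, y up, looking along -z (the intrinsics and any distortion apply to the point x, -y, -z); pixel columns grow to the right and rows downward; lengths in m; the calibration is good to about 2 mm. A picture is of the moment at which its call begins: read the wrist's pose just before it. get_calibration takes no time and is no camera call; for the wrist camera it gives the pose at the moment of the call.
- hand_in(): hands the job in; it is judged then, once.
Trained networks look in the newest picture that a camera, given by its name, has taken for a name from the list of things; names that differ only in an ending like _2 or _b are one class to them, and where a whole thing is asked for, a point or a joint stands for the part that bears it (a point fixed in the world has none). Each returns a list of dicts, best first, with "confidence" (0 to 1); they miss things now and then, are a little off and sometimes report something else, mostly with a low value. They report only what shows in the picture. A call takes as long as a camera call. They do not tell look-alikes from the thing itself.
- search_frame(camera, name): "at" ([x, y, z] in m, in world coordinates, good to about 4 mm: the middle of the surface that is visible of it).
The state is a dict: "time": time; "qpos": joint angles; "qvel": joint speeds; "joint_efforts": joint torques, N m; "tool_pos": TCP position; "tool_rot": TCP orientation; "contact_force": force on the tool from outside, world axes, zero at the start; "torque": the same for the moment, N m; "opening": finger opening in m; "grip_force": force on a finger pad.
Only numpy, scipy, OpenCV 4.12 (cv2) and the standard library are available. Lean on these libraries where they do the work, as an engineer would, in place of code of your own. Each camera call takes 0.05 s, during which the arm holds its last target. There are 200 camera calls.

### The job

The stuck-together stack of steel strips that lies flat by itself must be set up in the edge-dressing fixture, standing on a long edge. Lay it first tilted in the vee rest and let go of it, so that you can take it anew by its flat faces; then stand it on the fixture's plate with a flat face hard against the low fence and an end hard against the end stop, and let go. Leave the small things lying about where they are.

Things in the scene. Friction and masses are not known exactly. Their poses are not given: they have to be found in the camera images.
- stack: Four dark steel strips stuck together into one rigid block, in effect a plain box 118 long (x), 36 wide (y), 24 thick (z) mm, 0.6 to 0.9 kg. It lies flat by itself on the open table at the start (it is not in the row of stacks at the back right). Origin on its underside, x along its length, z out of the upper flat face. Its two flat faces, long edges and ends count alike.
- stack_center (a point): Centre of the stack's 118 x 36 x 24 mm box, (2, 0, 12) mm from its origin; same axes.
- vee_rest: Fixed regrasping rest: base plate 160 x 90 x 10 mm carrying two steel vee brackets, each 30 mm long in x, centred at x = -48 and +48 mm; the 66 mm between them are clear for fingers down to the plate. Origin at the centre of the plate's underside; x along the vee, z up.
- vee_bottom (a point): Middle of the vee's bottom line, 80 mm above the underside of the rest, halfway between the brackets; same axes. Two faces rise from it at 45 degrees, to +y and to -y, at a right angle to each other, 34 mm long up the slope. The stack bridges both brackets with a flat face on one slope and a long edge against the other, either way round.
- edge_fixture: Fixed edge-dressing fixture: plate 165 x 96 x 12 mm; origin at the centre of its underside, x along the fence, z up. Low fence: 14 mm wide bar, 12 mm high above the plate, inner face at y = +15 mm looking to -y, x = -68 to +62. End stop: 24 mm high above the plate, inner face at x = +62 mm looking to -x, y = -30 to +30. On edge the stack stands 36 mm high, 24 mm more than the fence.
- fixture_corner (a point): Corner on the plate top where the inner faces of fence and end stop meet, at (62, 15, 12) mm from the fixture's origin; same axes. The finished stack lies to -x and -y of it.
- tape_measure: Yellow tape measure, 36 x 68 x 62 mm, bystander at the back; origin at the centre of its underside.
- pliers: The nearer red-handled pliers, 182 x 48 x 10 mm, bystander behind the vee rest; origin at the centre of its underside.
- c_clamp: The nearer blue C-clamp lying on its side, 146 x 78 x 16 mm, bystander at the back; origin at the centre of its underside.
- loose_strip: Single steel strip, 119 x 36 x 6 mm, bystander lying flat just left of the vee rest; origin at the centre of its underside.
Mind the look-alikes: they are no part of the job. Of the things shaped like the edge_fixture, the bare steel one is meant.

How it is judged:
By the outcome, as a careful person would: the job done as asked, in the order asked, and still so for the second after the job is handed in, with the robot touching nothing.
It also fails if it takes over 64 s, if anything falls off the work surface, if the arm or the gripper's body presses on something with over 40 N, if the wrist force passes 120 N, or if a joint passes its speed limit or range.

## Working session

There is one attempt and no reset: what is moved stays moved. The work goes in short steps, Python scripts to look and compute and a tool call to move; the robot and the scene stay as the last step left them, time stands still between calls to the robot, and variables do not carry over. Pictures are saved under pics/ and viewed, at most 10 in all, crops included, and the job is handed in when it is done.

Besides the shell and the picture viewer there is one more tool, called after ">>>" as a command line: name --argument value ..., lists and objects as JSON in quotes. step_arm: Moves the arm, as the interface text tells. Its arguments: {"type":"object","properties":{"commands":{"type":"array"},"fingers":{"type":"number"},"grip_force":{"type":"number"}},"required":["commands"]}

```bash
mkdir -p pics; ls; python3 - <<'E'
from cell import *
import cv2,numpy as np
o=observe();print(o)
ims=[]
for c in ("scene","top"):
    im=read_camera(c); cv2.imwrite(f"pics/{c}0.png",im[:,:,::-1])
    k=get_calibration(c);print(c,np.round(k["camera_matrix"],1).tolist(),np.round(k["world_from_camera"],3).tolist(),[q for q in k])
    for n in ("stack","vee_rest","edge_fixture","loose_strip","vee_bottom","fixture_corner","stack_center"):
        print(c,n,[(np.round(d["at"],3).tolist(),round(d["confidence"],2)) for d in search_frame(c,n)])
E
```

```text
pics
{'time': 0.0, 'qpos': array([-1.25299026e+00,  3.42696675e-01,  1.52500677e+00,  1.69669534e-07,
        1.27540303e+00, -1.46016064e-01]), 'qvel': array([ 0.00057626, -0.00045566,  0.00153046, -0.000765  , -0.000907  ,
        0.00175872]), 'joint_efforts': array([-1.74183410e-04, -4.31241918e+01, -2.44222856e+01,  7.17626070e-02,
        5.58648503e-02, -1.28681518e-04]), 'tool_pos': array([ 0.23475383, -0.46913898,  0.22606206]), 'tool_rot': array([-3.14009497e+00, -2.20417597e-04,  4.63821914e-01]), 'contact_force': array([-0.47811852,  0.27094454,  0.49522916]), 'torque': array([ 0.03291255, -0.00238835, -0.01959999]), 'grip_force': 0.0, 'opening': 0.0918191384578965}
scene [[467.4, 0.0, 282.9], [0.0, 467.4, 208.8], [0.0, 0.0, 1.0]] [[-0.786, 0.25, -0.566, -0.115], [-0.619, -0.336, 0.71, 0.872], [-0.013, 0.908, 0.419, 0.584], [0.0, 0.0, 0.0, 1.0]] ['camera_matrix', 'world_from_camera']
scene stack [([0.518, -0.304, 0.022], 0.87)]
scene vee_rest [([0.531, 0.019, 0.025], 0.73)]
scene edge_fixture [([0.519, 0.309, 0.01], 0.79), ([0.385, -0.143, 0.015], 0.79)]
scene loose_strip
[... 157 characters left out ...]
0.8)]
scene stack_center [([0.516, -0.302, 0.022], 0.95)]
top [[471.0, 0.0, 278.1], [0.0, 471.0, 208.9], [0.0, 0.0, 1.0]] [[0.016, 0.977, -0.213, 0.305], [-1.0, 0.017, 0.001, 0.018], [0.005, 0.213, 0.977, 1.283], [0.0, 0.0, 0.0, 1.0]] ['camera_matrix', 'world_from_camera']
top stack [([0.522, -0.315, 0.028], 0.96)]
top vee_rest []
top edge_fixture [([0.377, -0.169, 0.015], 0.77), ([0.528, 0.285, 0.011], 0.71), ([0.726, -0.007, 0.006], 0.7)]
top loose_strip [([0.509, 0.138, 0.003], 0.59)]
top vee_bottom [([0.541, 0.0, 0.009], 0.68), ([0.53, 0.289, 0.018], 0.27)]
top fixture_corner [([0.376, -0.166, 0.008], 0.91), ([0.528, 0.288, 0.014], 0.87)]
top stack_center [([0.525, -0.314, 0.028], 0.87)]
```

```bash
python3 - <<'E'
import cv2
for c in("scene","top"):
    im=cv2.imread(f"pics/{c}0.png");cv2.imwrite(f"pics/{c}0b.png",cv2.resize(im,(800,600),interpolation=cv2.INTER_CUBIC))
E
```

```text
(no output)
```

View pics/scene0b.png

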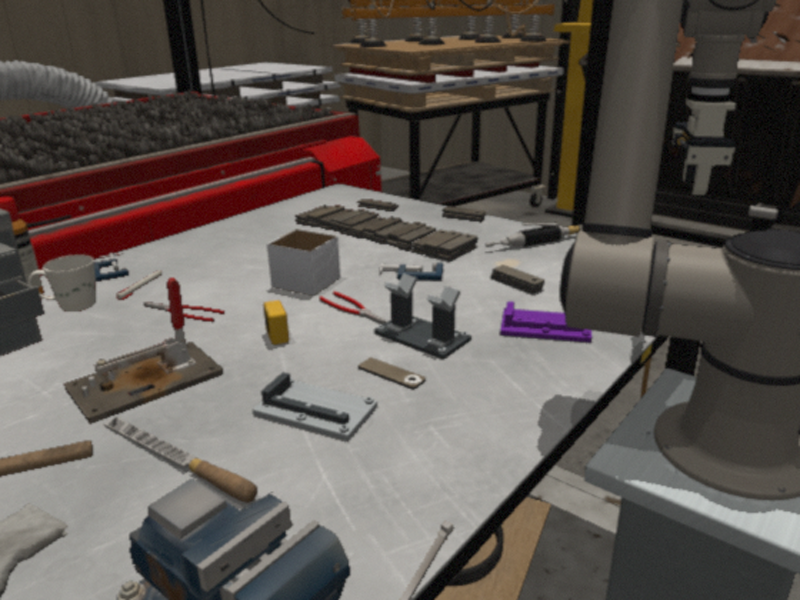

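View pics/top0b.png

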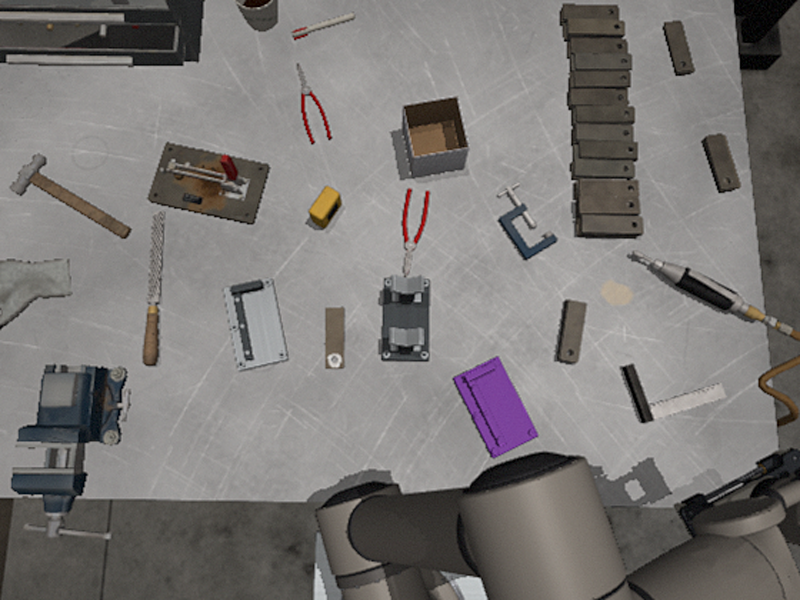

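Seen in the pictures (800x600 scale). Top view: candidates for the stack are the lone block (571,331), the blocks at (720,163) and (678,47), the back-right row (605,120) and the single strip (335,335). The block at (571,331) is my choice. The bare steel fixture is at (256,324) and the purple one at (496,405) is the decoy. The vee rest is at (405,319). I'll move over the stack and check it with the wrist camera.

>>> step_arm --commands '[{"translation": [0,0,0],"roll": 0.116},{"translation": [0,0,0],"roll": 0.116},{"translation": [0,0,0],"roll": 0.116},{"translation": [0,0,0],"roll": 0.116},{"translation": [30,-20,-3],"roll": 0},{"translation": [30,-20,-3],"roll": 0},{"translation": [30,-20,-3],"roll": 0},{"translation": [30,-20,-3],"roll": 0},{"translation": [30,-20,-3],"roll": 0},{"translation": [30,-20,-3],"roll": 0},{"translation": [30,-20,-3],"roll": 0},{"translation": [30,-20,-3],"roll": 0},{"translation": [0,0,0],"roll": 0},{"translation": [0,0,0],"roll": 0},{"translation": [0,0,0],"roll": 0}]' --fingers 1

```text
time: 2.05
tool_pos: [0.4746, -0.3096, 0.2505]
tool_rot: [3.142, 0.001, 0.0]
contact_force: [-0.0, 0.5, 0.3]
opening: 0.0918
grip_force: 0.0
```

```bash
cat > h.py <<'E'
from cell import *
import cv2,numpy as np
def snap(fn,names=()):
    o=observe();k=get_calibration("wrist");im=read_camera("wrist")
    cv2.imwrite(f"pics/{fn}.png",im[:,:,::-1]);np.savez(f"pics/{fn}.npz",K=k["camera_matrix"],T=k["world_from_camera"])
    print(round(o["time"],2),np.round(o["tool_pos"],4),np.round(o["tool_rot"],4),np.round(o["contact_force"],1),round(o["opening"],4))
    print(np.round(k["camera_matrix"],1).tolist(),np.round(k["world_from_camera"],3).tolist())
    for n in names: print(n,[(np.round(d["at"],4).tolist(),round(d["confidence"],2)) for d in search_frame("wrist",n)])
    return im
def top(K,T,uv,z):
    "pixels -> world at height z"
    uv=np.atleast_2d(uv).astype(float);d=np.c_[(uv[:,0]-K[0,2])/K[0,0],-(uv[:,1]-K[1,2])/K[1,1],-np.ones(len(uv))]@T[:3,:3].T
    return T[:3,3]+d*((z-T[2,3])/d[:,2])[:,None]
def proj(K,T,P):
    c=(np.atleast_2d(P)-T[:3,3])@T[:3,:3];return np.c_[K[0,2]-K[0,0]*c[:,0]/c[:,2],K[1,2]+K[1,1]*c[:,1]/c[:,2]]
E
python3 -c "
from h import *
snap('w1',('stack','stack_center'))"
```

```text
2.05 [ 0.4746 -0.3096  0.2505] [3.1415e+00 7.0000e-04 4.0000e-04] [-0.   0.5  0.3] 0.0918
[[305.3, 0.0, 284.9], [0.0, 305.3, 212.3], [0.0, 0.0, 1.0]] [[-0.001, 0.96, 0.281, 0.549], [-1.0, -0.0, -0.001, -0.31], [-0.0, -0.281, 0.96, 0.408], [0.0, 0.0, 0.0, 1.0]]
stack [([0.5313, -0.3166, 0.0245], 0.75)]
stack_center [([0.5288, -0.3159, 0.0237], 0.68), ([0.6773, -0.2443, 0.0184], 0.25)]
```

View pics/w1.png

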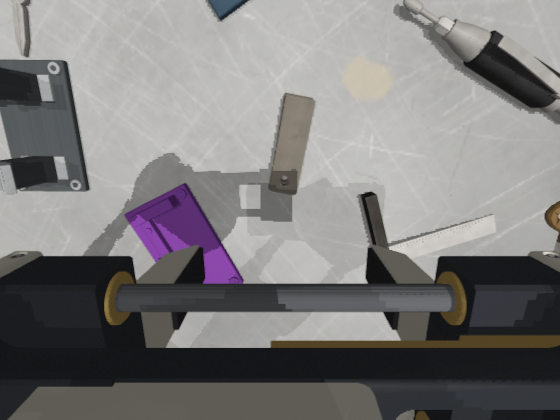

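The close picture shows the lone thick block, with top-face corners near (287,93), (315,98), (296,193) and (269,188). The purple fixture is to its left, at (185,240). Next I'll measure the block's pose and check its height through its known length.

```bash
python3 -c "
from h import *
d=np.load('pics/w1.npz');K,T=d['K'],d['T']
im=cv2.imread('pics/w1.png');hsv=im[60:200,255:330].astype(int)
c=np.array([[287,93],[315,98],[296,193],[269,188]])
for z in(0,.024):
    p=top(K,T,c,z)[:,:2];print(z,p.mean(0),np.linalg.norm(p-np.roll(p,1,0),axis=1),np.arctan2(*(p[0]-p[3])[::-1]),np.arctan2(*(p[1]-p[2])[::-1]))
"
```

```text
0 [ 0.52139037 -0.31807596] [0.1232776  0.03562968 0.124033   0.03746479] -0.19868220597579184 -0.18375233967536464
0.024 [ 0.52303511 -0.3175856 ] [0.11602447 0.03353338 0.11673542 0.03526052] -0.19868220597579211 -0.18375233967536456
```

>>> step_arm --commands '[{"translation": [24,4,0],"roll": 0.095},{"translation": [22.5,8.4,0],"roll": 0.095},{"translation": [0,0,36],"roll": 0},{"translation": [0,0,36],"roll": 0},{"translation": [0,0,36],"roll": 0},{"translation": [0,0,36],"roll": 0},{"translation": [0,0,30],"roll": 0},{"translation": [0,0,0],"roll": 0},{"translation": [0,0,0],"roll": 0}]'

```text
time: 2.95
tool_pos: [0.5193, -0.3244, 0.0759]
tool_rot: [-3.14, 0.003, -0.192]
contact_force: [0.5, -1.0, 0.5]
opening: 0.0918
grip_force: 0.0
```

```bash
python3 -c "
from h import *
snap('w2',('stack',))"
```

```text
2.95 [ 0.5193 -0.3244  0.0759] [-3.1401e+00  2.8000e-03 -1.9170e-01] [ 0.5 -1.   0.5] 0.0918
[[305.3, 0.0, 284.9], [0.0, 305.3, 212.3], [0.0, 0.0, 1.0]] [[-0.192, 0.941, 0.278, 0.593], [-0.981, -0.183, -0.056, -0.339], [-0.002, -0.284, 0.959, 0.233], [0.0, 0.0, 0.0, 1.0]]
stack [([0.5387, -0.3178, 0.0261], 0.91)]
```

View pics/w2.png

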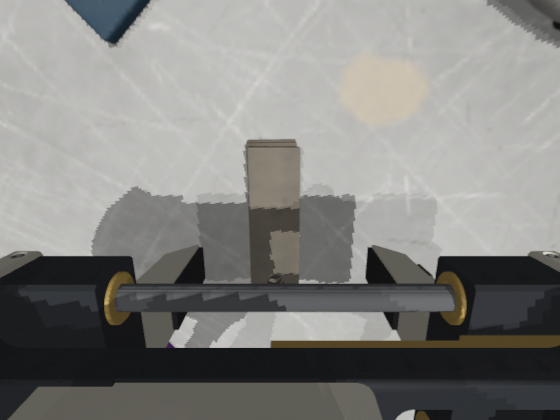

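Close up, this is a plain thick stack of strips. Its far top-face edge runs from (247,147) to (299,146), and it is well aligned with the fingers. I'll triangulate against w1.

```bash
python3 -c "
from h import *
a=np.load('pics/w1.npz');b=np.load('pics/w2.npz')
P=lambda d:d['K']@np.diag([1,-1,-1])@np.linalg.inv(d['T'])[:3]
X=cv2.triangulatePoints(P(a),P(b),np.array([[287.,315],[93,98]]),np.array([[247.,299],[147,146]]));print((X[:3]/X[3]).T)
K,T=b['K'],b['T']
p=top(K,T,[[247,147],[299,146],[298,230],[249,230]],.024);print(p)
far=p[:2].mean(0);y=-.19;print('centre',far[:2]-.059*np.array([np.cos(y),np.sin(y)]))
print('yaw',np.arctan2(*(p[0]-p[3])[1::-1]),np.arctan2(*(p[1]-p[2])[1::-1]))
"
```

```text
[[ 0.58238223 -0.31196851  0.03126565]
 [ 0.57675291 -0.3448178   0.03116623]]
[[ 0.58209467 -0.31088799  0.024     ]
 [ 0.57605034 -0.34531988  0.024     ]
 [ 0.51729749 -0.33391179  0.024     ]
 [ 0.52410144 -0.29892904  0.024     ]]
centre [ 0.52113425 -0.31696126]
yaw -0.20336213034158418 -0.19178431174294927
```

>>> step_arm --commands '[{"translation": [1,-7.5,10],"roll": 0.005},{"translation": [0,0,25],"roll": 0},{"translation": [0,0,20],"roll": 0},{"translation": [0,0,10],"roll": 0},{"translation": [0,0,5],"roll": 0},{"translation": [0,0,0],"roll": 0},{"translation": [0,0,0],"roll": 0}]'

```text
time: 3.63
tool_pos: [0.5236, -0.3173, 0.0078]
tool_rot: [3.141, -0.002, -0.195]
contact_force: [0.2, -0.0, -0.1]
opening: 0.0915
grip_force: 0.0
```

>>> step_arm --commands '[{"translation": [0,0,0],"roll": 0},{"translation": [0,0,0],"roll": 0},{"translation": [0,0,0],"roll": 0},{"translation": [0,0,0],"roll": 0},{"translation": [0,0,0],"roll": 0},{"translation": [0,0,0],"roll": 0}]' --fingers 0 --grip_force 45

```text
time: 4.13
tool_pos: [0.5229, -0.317, 0.0069]
tool_rot: [3.141, -0.0, -0.195]
contact_force: [0.2, -0.0, -0.4]
opening: 0.0566
grip_force: 0.0
```

>>> step_arm --commands '[{"translation": [0,0,0],"roll": 0},{"translation": [0,0,0],"roll": 0},{"translation": [0,0,0],"roll": 0},{"translation": [0,0,0],"roll": 0},{"translation": [0,0,0],"roll": 0},{"translation": [0,0,-10],"roll": 0},{"translation": [0,0,-30],"roll": 0},{"translation": [0,0,-40],"roll": 0},{"translation": [0,0,-40],"roll": -0.0975},{"translation": [0,0,-40],"roll": -0.0975},{"translation": [0,0,-40],"roll": 0},{"translation": [-20,-35,-20],"roll": 0},{"translation": [-20,-35,0],"roll": 0},{"translation": [-10,-35,0],"roll": 0},{"translation": [0,-35,0],"roll": 0},{"translation": [0,-35,0],"roll": 0},{"translation": [0,-35,0],"roll": 0},{"translation": [0,-20,0],"roll": 0},{"translation": [0,0,0],"roll": 0},{"translation": [0,0,0],"roll": 0}]'

```text
time: 5.8
tool_pos: [0.4737, -0.0884, 0.225]
tool_rot: [-3.142, 0.002, 0.002]
contact_force: [-0.1, 1.0, -8.7]
opening: 0.0368
grip_force: 44.9
```

```bash
python3 -c "
from h import *
snap('w3',('vee_rest','vee_bottom','stack','fixture_corner'))"
```

```text
5.8 [ 0.4737 -0.0884  0.225 ] [-3.1416e+00  1.5000e-03  2.4000e-03] [-0.1  1.  -8.7] 0.0368
[[305.3, 0.0, 284.9], [0.0, 305.3, 212.3], [0.0, 0.0, 1.0]] [[0.001, 0.959, 0.282, 0.549], [-1.0, 0.001, -0.0, -0.088], [-0.0, -0.282, 0.959, 0.382], [0.0, 0.0, 0.0, 1.0]]
vee_rest [([0.5548, -0.0088, 0.0163], 0.94)]
vee_bottom [([0.5533, -0.005, 0.0158], 0.66), ([0.5103, 0.1355, 0.0048], 0.3)]
stack [([0.5014, -0.086, 0.2413], 0.62)]
fixture_corner [([0.4879, 0.2436, 0.0114], 0.73), ([0.555, -0.0081, 0.0139], 0.73), ([0.4184, -0.1708, 0.0111], 0.57)]
```

View pics/w3.png

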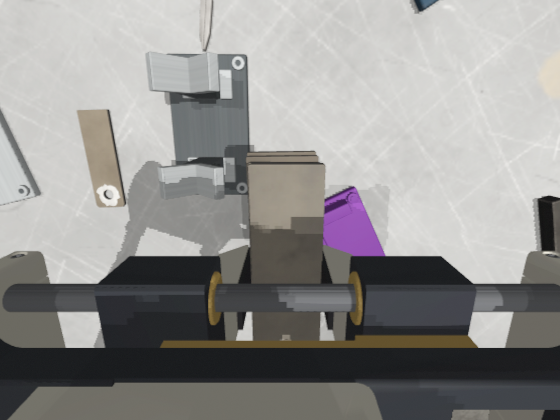

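The picture shows the stack firmly gripped (36.8 mm). The vee rest is at upper left, with bracket tops near (183,72) and (192,180). The right edge of its plate runs from (248,55) to (249,193). I'll take a second view from the other side, with the fixture in it too.

>>> step_arm --commands '[{"translation": [-10,-38,0],"roll": 0},{"translation": [-10,-38,0],"roll": 0},{"translation": [-10,-38,0],"roll": 0},{"translation": [-10,-38,0],"roll": 0},{"translation": [-10,-38,0],"roll": 0},{"translation": [0,0,0],"roll": 0},{"translation": [0,0,0],"roll": 0},{"translation": [0,0,0],"roll": 0}]'

```text
time: 6.72
tool_pos: [0.4248, 0.1001, 0.2253]
tool_rot: [3.141, -0.0, -0.0]
contact_force: [-0.7, 0.1, -8.2]
opening: 0.0366
grip_force: 44.9
```

```bash
python3 -c "
from h import *
im=snap('w4',('vee_rest','fixture_corner','edge_fixture'))
a=cv2.imread('pics/w3.png')[30:210,130:270];b=im[30:210,:,::-1]
cv2.imwrite('pics/w4b.png',np.vstack([cv2.resize(b,(800,257),interpolation=cv2.INTER_CUBIC),np.pad(cv2.resize(a,(257,330),interpolation=cv2.INTER_CUBIC),((0,0),(0,543),(0,0)))]))"
```

```text
6.72 [0.4248 0.1001 0.2253] [ 3.141e+00 -4.000e-04 -0.000e+00] [-0.7  0.1 -8.2] 0.0366
[[305.3, 0.0, 284.9], [0.0, 305.3, 212.3], [0.0, 0.0, 1.0]] [[-0.001, 0.96, 0.28, 0.499], [-1.0, -0.001, -0.0, 0.1], [0.0, -0.28, 0.96, 0.383], [0.0, 0.0, 0.0, 1.0]]
vee_rest [([0.5556, 0.0034, 0.0131], 0.77)]
fixture_corner [([0.5394, 0.291, 0.0134], 0.92), ([0.3827, -0.1606, 0.0138], 0.89)]
edge_fixture [([0.537, 0.2936, 0.012], 0.74), ([0.3879, -0.1602, 0.0087], 0.71)]
```

View pics/w4.png

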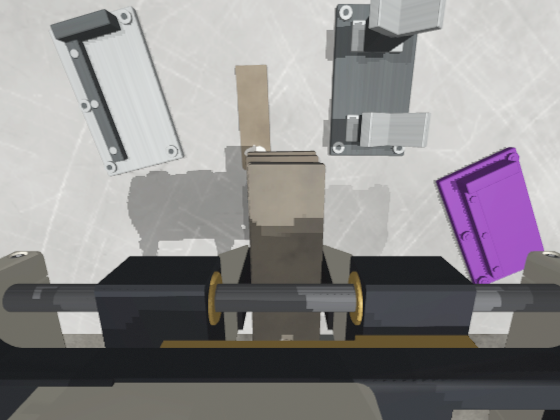

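The second view shows the steel fixture (plate corners near (52,27), (128,8), (184,157), (107,174)), and its stop and fence are at the far left side. The vee plate has corners at (330,155), (404,156) and (336,5), with its near bracket top spanning (360–431, 112–147). I'll fit the poses.

```bash
cat > fit.py <<'E'
from h import *
from scipy.optimize import least_squares
L=lambda f:(lambda d:(d['K'],d['T']))(np.load(f'pics/{f}.npz'))
def place(p,P): c,s=np.cos(p[2]),np.sin(p[2]);P=np.atleast_2d(P).astype(float)/1000;return np.c_[P[:,0]*c-P[:,1]*s+p[0],P[:,0]*s+P[:,1]*c+p[1],P[:,2]]
def fit(obs,p0):
    f=lambda p:np.concatenate([(proj(*L(v),place(p,[P]))-uv).ravel() for v,P,uv in obs])
    r=least_squares(f,p0,loss='soft_l1');print(np.round(r.x,4),np.round(f(r.x).reshape(-1,2),1).tolist());return r.x
if __name__=='__main__':
    V=[('w4',(-80,45,10),(330,155)),('w4',(-80,-45,10),(404,156)),('w4',(80,45,10),(336,5)),('w3',(80,-45,10),(248,55)),('w3',(-80,-45,10),(249,193))]
    v=fit(V,[.54,.01,0])
    for n in('w3','w4'):
        for x in(33,63,-33,-63): print(n,x,np.round(proj(*L(n),place(v,[(x,24,104),(x,0,80),(x,-24,104)]))).tolist())
    F=[('w4',(82.5,48,12),(52,27)),('w4',(82.5,-48,12),(128,8)),('w4',(-82.5,-48,12),(184,157)),('w4',(-82.5,48,12),(107,174))]
    p=fit(F,[.53,.29,.1]);print('corner',place(p,[(62,15,12)]))
E
python3 fit.py
python3 -c "
import cv2,numpy as np
a=cv2.imread('pics/w3.png')[40:210,130:270];b=cv2.imread('pics/w4.png')[0:170,320:450];c=cv2.imread('pics/w4.png')[0:180,40:200]
f=lambda x:cv2.resize(x,(265,320),interpolation=cv2.INTER_CUBIC)
cv2.imwrite('pics/w4c.png',np.hstack([f(a),f(b),f(c)]))"
```

```text
[ 5.411e-01  4.000e-04 -7.200e-03] [[-0.4, 0.9], [0.1, 0.3], [0.8, -1.8], [-2.0, -0.7], [0.5, 2.6]]
w3 33 [[153.0, 91.0], [190.0, 94.0], [209.0, 91.0]]
w3 63 [[149.0, 52.0], [187.0, 58.0], [207.0, 52.0]]
w3 -33 [[161.0, 168.0], [195.0, 165.0], [214.0, 169.0]]
w3 -63 [[165.0, 200.0], [197.0, 195.0], [216.0, 201.0]]
w4 33 [[379.0, 27.0], [398.0, 35.0], [438.0, 27.0]]
w4 63 [[382.0, -17.0], [402.0, -4.0], [444.0, -16.0]]
w4 -33 [[372.0, 112.0], [390.0, 113.0], [427.0, 113.0]]
w4 -63 [[369.0, 148.0], [387.0, 146.0], [422.0, 148.0]]
[0.5293 0.2881 0.2281] [[-3.1, 0.0], [5.0, -4.3], [-1.2, 0.5], [1.0, 1.6]]
corner [[0.58632669 0.31672818 0.012     ]]
```

View pics/w4c.png

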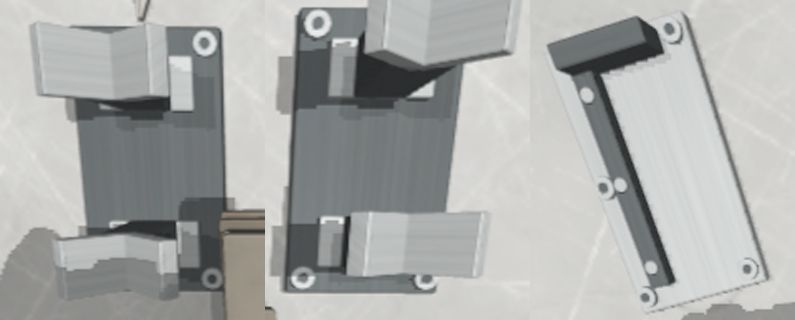

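The fit agrees with the picture: bracket tips predicted at (149,52) and (165,200), seen there. The vee bottom is at (0.541, 0.000, 0.080). I'll lower the stack flat, 12 mm off to +y over the bracket tops, so that it tips into the vee when released.

>>> step_arm --commands '[{"translation": [30,22,0],"roll": 0.007},{"translation": [30,22,0],"roll": 0},{"translation": [30,22,0],"roll": 0},{"translation": [27,22,0],"roll": 0},{"translation": [0,0,30],"roll": 0},{"translation": [0,0,30],"roll": 0},{"translation": [0,0,30],"roll": 0},{"translation": [0,0,15],"roll": 0},{"translation": [0,0,4],"roll": 0},{"translation": [0,0,0],"roll": 0},{"translation": [0,0,0],"roll": 0},{"translation": [0,0,0],"roll": 0}]'

```text
time: 7.92
tool_pos: [0.5423, 0.0114, 0.1179]
tool_rot: [3.141, -0.003, -0.008]
contact_force: [0.5, -0.3, -7.4]
opening: 0.0367
grip_force: 44.9
```

>>> step_arm --commands '[{"translation": [0,0,2],"roll": 0},{"translation": [0,0,1],"roll": 0},{"translation": [0,0,1],"roll": 0},{"translation": [0,0,0.5],"roll": 0},{"translation": [0,0,0],"roll": 0}]'

```text
time: 8.33
tool_pos: [0.5409, 0.0119, 0.1117]
tool_rot: [3.141, 0.0, -0.007]
contact_force: [-0.6, -0.4, -7.9]
opening: 0.0367
grip_force: 44.9
```

Nearly at the bracket tops, so I'll go down a touch and release.

>>> step_arm --commands '[{"translation": [0,0,0.7],"roll": 0},{"translation": [0,0,0.5],"roll": 0},{"translation": [0,0,0],"roll": 0}]'

```text
time: 8.58
tool_pos: [0.5411, 0.0119, 0.1106]
tool_rot: [3.141, -0.0, -0.007]
contact_force: [-0.4, 0.5, -6.8]
opening: 0.0366
grip_force: 44.9
```

>>> step_arm --commands '[{"translation": [0,0,0],"roll": 0},{"translation": [0,0,0],"roll": 0},{"translation": [0,0,0],"roll": 0},{"translation": [0,0,0],"roll": 0},{"translation": [0,0,0],"roll": 0},{"translation": [0,0,0],"roll": 0},{"translation": [0,0,0],"roll": 0},{"translation": [0,0,0],"roll": 0},{"translation": [0,0,0],"roll": 0},{"translation": [0,0,0],"roll": 0}]' --fingers 1

```text
time: 9.42
tool_pos: [0.541, 0.0119, 0.1105]
tool_rot: [3.142, -0.0, -0.007]
contact_force: [0.3, 0.2, 0.7]
opening: 0.0913
grip_force: 0.0
```

```bash
python3 -c "
from h import *
im=snap('w5',('stack',));s=read_camera('scene');print(search_frame('scene','stack'))
cv2.imwrite('pics/w5b.png',np.hstack([cv2.resize(im[:,:,::-1],(400,300)),cv2.resize(s[160:280,210:370,::-1],(400,300),interpolation=cv2.INTER_CUBIC)]))"
```

```text
9.42 [0.541  0.0119 0.1105] [ 3.1415e+00 -1.0000e-04 -7.1000e-03] [0.3 0.2 0.7] 0.0913
[[305.3, 0.0, 284.9], [0.0, 305.3, 212.3], [0.0, 0.0, 1.0]] [[-0.008, 0.96, 0.281, 0.616], [-1.0, -0.008, -0.003, 0.011], [-0.0, -0.281, 0.96, 0.268], [0.0, 0.0, 0.0, 1.0]]
stack [([0.5658, 0.0064, 0.111], 0.66)]
[{'at': [0.518, 0.0145, 0.1157], 'confidence': 0.74}]
```

View pics/w5b.png

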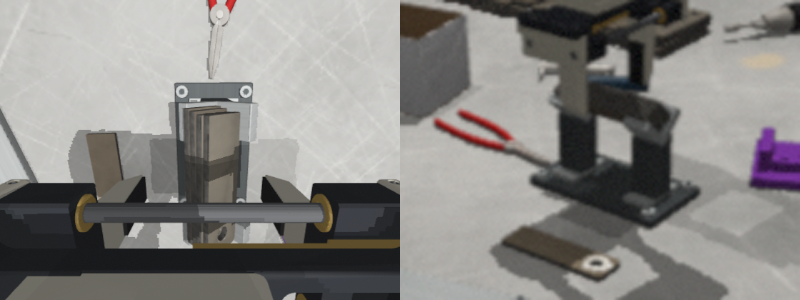

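The stack lies released and tilted in the vee. Its layered long edge faces up to +y and its flat face up to −y, as planned. Now I'll regrip over the tilted block and watch whether squeezing turns it upright between the pads.

>>> step_arm --commands '[{"translation": [0,3.5,0],"roll": 0},{"translation": [0,3.7,5],"roll": 0},{"translation": [0,0,8],"roll": 0},{"translation": [0,0,7.5],"roll": 0},{"translation": [0,0,0],"roll": 0},{"translation": [0,0,0],"roll": 0},{"translation": [0,0,0],"roll": 0}]'

```text
time: 10.2
tool_pos: [0.5409, 0.0047, 0.0898]
tool_rot: [3.142, 0.0, -0.007]
contact_force: [-0.7, -0.6, 0.4]
opening: 0.0915
grip_force: 0.0
```

>>> step_arm --commands '[{"translation": [0,0,0],"roll": 0},{"translation": [0,0,0],"roll": 0},{"translation": [0,0,0],"roll": 0},{"translation": [0,0,0],"roll": 0},{"translation": [0,0,0],"roll": 0},{"translation": [0,0,0],"roll": 0},{"translation": [0,0,0],"roll": 0},{"translation": [0,0,0],"roll": 0},{"translation": [0,0,0],"roll": 0}]' --fingers 0 --grip_force 25

```text
time: 10.95
tool_pos: [0.5409, 0.0049, 0.09]
tool_rot: [-3.141, -0.0, -0.007]
contact_force: [0.1, 1.9, 1.0]
opening: 0.0414
grip_force: 25.0
```

>>> step_arm --commands '[{"translation": [0,0,0],"roll": 0},{"translation": [0,0,-3],"roll": 0},{"translation": [0,0,-6],"roll": 0},{"translation": [0,0,-10],"roll": 0},{"translation": [0,0,-12],"roll": 0},{"translation": [0,0,-12],"roll": 0},{"translation": [0,0,-7],"roll": 0},{"translation": [0,0,0],"roll": 0},{"translation": [0,0,0],"roll": 0}]' --grip_force 40

```text
time: 11.7
tool_pos: [0.5409, 0.0046, 0.1402]
tool_rot: [3.141, -0.0, -0.007]
contact_force: [-0.1, 0.4, -7.4]
opening: 0.0401
grip_force: 40.0
```

```bash
python3 -c "
from h import *
im=snap('w6',('stack',));s=read_camera('scene');print(search_frame('scene','stack'))
cv2.imwrite('pics/w6b.png',np.hstack([cv2.resize(im[90:300,180:390,::-1],(400,400),interpolation=cv2.INTER_CUBIC),cv2.resize(s[140:260,220:340,::-1],(400,400),interpolation=cv2.INTER_CUBIC)]))"
```

```text
11.7 [0.5409 0.0046 0.1402] [ 3.1414e+00 -3.0000e-04 -7.3000e-03] [-0.1  0.4 -7.4] 0.0401
[[305.3, 0.0, 284.9], [0.0, 305.3, 212.3], [0.0, 0.0, 1.0]] [[-0.008, 0.96, 0.28, 0.615], [-1.0, -0.008, -0.003, 0.004], [-0.0, -0.28, 0.96, 0.298], [0.0, 0.0, 0.0, 1.0]]
stack [([0.5698, 0.0063, 0.1662], 0.72), ([0.53, 0.1331, 0.0054], 0.17)]
[{'at': [0.5091, 0.0139, 0.1641], 'confidence': 0.64}]
```

View pics/w6b.png

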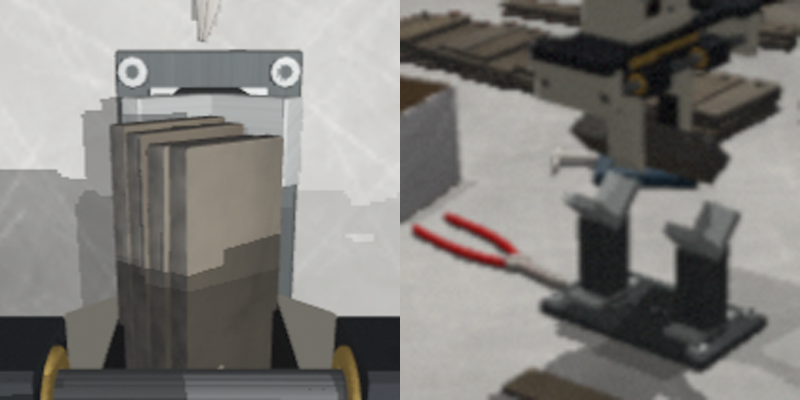

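The stack is held by its edges at about 58° (opening 40 mm), with its underside rising to +y. I'll carry it to the −y side of the vee and press its underside on the bracket tips to turn it fully upright between the pads.

>>> step_arm --commands '[{"translation": [0,14,0],"roll": 0},{"translation": [0,14,0],"roll": 0},{"translation": [0,14,0],"roll": 0},{"translation": [0,0,12],"roll": 0},{"translation": [0,0,15],"roll": 0},{"translation": [0,0,12],"roll": 0},{"translation": [0,0,5],"roll": 0},{"translation": [0,0,0],"roll": 0},{"translation": [0,0,0],"roll": 0}]'

```text
time: 12.65
tool_pos: [0.5407, -0.0374, 0.0959]
tool_rot: [-3.141, 0.0, -0.007]
contact_force: [-0.5, 0.1, -8.3]
opening: 0.0399
grip_force: 40.0
```

>>> step_arm --commands '[{"translation": [0,0,2],"roll": 0},{"translation": [0,0,2],"roll": 0},{"translation": [0,0,2],"roll": 0},{"translation": [0,0,1],"roll": 0},{"translation": [0,0,0],"roll": 0}]' --grip_force 20

```text
time: 13.07
tool_pos: [0.5418, -0.0393, 0.091]
tool_rot: [3.138, -0.004, -0.007]
contact_force: [-3.6, -8.9, 3.2]
opening: 0.0396
grip_force: 20.0
```

>>> step_arm --commands '[{"translation": [0,0,1],"roll": 0},{"translation": [0,0,1],"roll": 0},{"translation": [0,0,1],"roll": 0},{"translation": [0,0,1],"roll": 0},{"translation": [0,0,0],"roll": 0}]'

```text
time: 13.48
tool_pos: [0.5418, -0.0403, 0.0864]
tool_rot: [3.137, -0.003, -0.007]
contact_force: [-1.8, -13.8, -0.3]
opening: 0.0371
grip_force: 20.0
```

>>> step_arm --commands '[{"translation": [0,0,1],"roll": 0},{"translation": [0,0,1],"roll": 0},{"translation": [0,0,1],"roll": 0},{"translation": [0,0,1],"roll": 0},{"translation": [0,0,1],"roll": 0},{"translation": [0,0,0],"roll": 0}]'

```text
time: 13.98
tool_pos: [0.5417, -0.0414, 0.0802]
tool_rot: [3.135, -0.002, -0.007]
contact_force: [0.4, -19.2, -9.6]
opening: 0.0322
grip_force: 20.0
```

>>> step_arm --commands '[{"translation": [0,2,0],"roll": 0},{"translation": [0,2,0],"roll": 0},{"translation": [0,0,0],"roll": 0},{"translation": [0,0,0],"roll": 0}]' --grip_force 40

```text
time: 14.32
tool_pos: [0.5411, -0.0425, 0.0801]
tool_rot: [3.14, -0.001, -0.007]
contact_force: [0.2, -7.6, -9.4]
opening: 0.024
grip_force: 40.0
```

The block is now upright and flush between the pads (opening 24 mm). I'll lift and refit the fixture from the w4 crop: plate corners (134,7), (183,157), (109,175) and fence foot end (128,159).

>>> step_arm --commands '[{"translation": [0,5,0],"roll": 0},{"translation": [0,10,0],"roll": 0},{"translation": [0,0,-20],"roll": 0},{"translation": [0,0,-40],"roll": 0},{"translation": [0,0,-40],"roll": 0},{"translation": [-10,-15,-30],"roll": 0},{"translation": [-20,-40,0],"roll": 0},{"translation": [-20,-40,0],"roll": 0},{"translation": [-20,-40,0],"roll": 0},{"translation": [-20,-40,0],"roll": 0},{"translation": [-20,-40,0],"roll": 0},{"translation": [-10,-40,0],"roll": 0},{"translation": [0,-40,0],"roll": 0},{"translation": [0,0,0],"roll": 0},{"translation": [0,0,0],"roll": 0},{"translation": [0,0,0],"roll": 0}]'

```text
time: 15.65
tool_pos: [0.429, 0.2257, 0.2098]
tool_rot: [3.141, 0.001, -0.006]
contact_force: [-0.4, -0.4, -8.3]
opening: 0.0242
grip_force: 40.0
```

```bash
python3 -c "
from fit import *
F=[('w4',(82.5,-48,12),(134.2,6.7)),('w4',(-82.5,-48,12),(183.1,157.5)),('w4',(-82.5,48,12),(109.4,175.5)),('w4',(-68,15,12),(127.6,159.2))]
p=fit(F,[.53,.29,.2]);print('corner',place(p,[(62,15,12)]),proj(*L('w4'),place(p,[(62,15,12),(82.5,48,12),(62,30,36),(62,-30,36)])).round(1).tolist())
im=snap('w7',('fixture_corner','edge_fixture','stack'))
print(proj(*L('w7'),place(p,[(62,15,12),(-68,15,12),(82.5,-48,12),(82.5,48,12),(-82.5,48,12),(-82.5,-48,12),(62,-30,36),(62,30,36)])).round().tolist())
cv2.imwrite('pics/w7b.png',cv2.resize(im[0:300,:,::-1],(800,428),interpolation=cv2.INTER_CUBIC))"
```

```text
[0.528  0.2876 0.2235] [[-0.1, -1.5], [0.0, 1.4], [-1.2, 1.0], [1.8, -0.4]]
corner [[0.58517897 0.31597773 0.012     ]] [[86.1, 41.2], [49.8, 28.0], [57.5, 38.7], [113.1, 23.8]]
15.65 [0.429  0.2257 0.2098] [ 3.141e+00  7.000e-04 -6.000e-03] [-0.4 -0.4 -8.3] 0.0242
[[305.3, 0.0, 284.9], [0.0, 305.3, 212.3], [0.0, 0.0, 1.0]] [[-0.007, 0.96, 0.281, 0.504], [-1.0, -0.007, -0.002, 0.225], [0.0, -0.281, 0.96, 0.367], [0.0, 0.0, 0.0, 1.0]]
fixture_corner [([0.4086, -0.0996, 0.0086], 0.82), ([0.5387, 0.2913, 0.011], 0.72), ([0.461, 0.227, 0.2464], 0.41)]
edge_fixture [([0.4135, -0.1011, 0.006], 0.65), ([0.5399, 0.2965, 0.0125], 0.59)]
stack [([0.463, 0.2261, 0.2494], 0.74)]
[[197.0, 42.0], [232.0, 164.0], [250.0, 4.0], [161.0, 29.0], [208.0, 182.0], [287.0, 164.0], [235.0, 24.0], [176.0, 40.0]]
```

View pics/w7b.png

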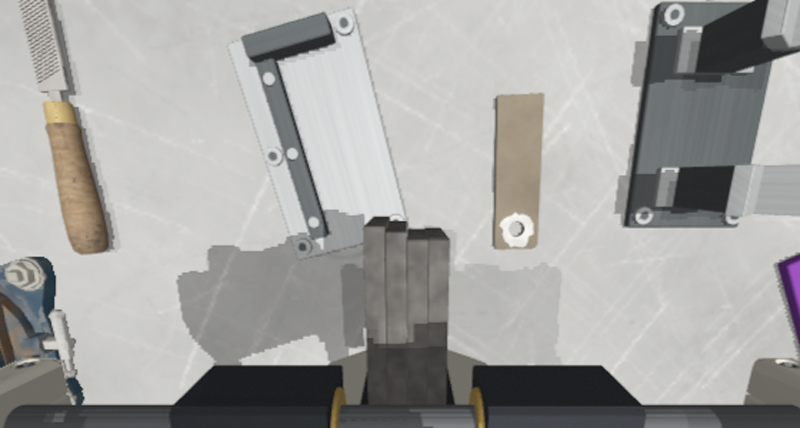

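The picture shows the block upright in the pads with its layered edge on top, at (405,300). Fixture plate corners are at (356,8), (230,43) and (304,257) in the 1.43x picture, with the fence foot end at (328,236). I'll refit jointly.

```bash
python3 -c "
from fit import *
F=[('w4',(82.5,-48,12),(134.2,6.7)),('w4',(-82.5,-48,12),(183.1,157.5)),('w4',(-82.5,48,12),(109.4,175.5)),('w4',(-68,15,12),(127.6,159.2)),
('w7',(82.5,-48,12),(249.2,5.6)),('w7',(82.5,48,12),(161,30)),('w7',(-82.5,48,12),(211,180)),('w7',(-68,15,12),(230,165))]
p=fit(F,[.53,.29,.2]);print('corner',place(p,[(62,15,12)]))
print(place(p,[(-8,-25,0),(-4,-2,0),(1,2,0)]))
"
```

```text
[0.5274 0.2877 0.2268] [[-0.4, -0.9], [0.1, 1.7], [-0.9, 1.6], [2.0, 0.1], [0.9, -0.8], [-0.7, -0.4], [-2.7, 3.1], [1.8, -0.4]]
corner [[0.5844173  0.31627301 0.012     ]]
[[0.52520709 0.26155418 0.        ]
 [0.5239317  0.28486455 0.        ]
 [0.52790396 0.28988662 0.        ]]
```

>>> step_arm --commands '[{"translation": [0,0,0],"roll": -0.1165},{"translation": [0,0,0],"roll": -0.1165},{"translation": [34,-4,0],"roll": 0},{"translation": [33,-4,0],"roll": 0},{"translation": [33,-5,0],"roll": 0},{"translation": [0,0,36],"roll": 0},{"translation": [0,0,36],"roll": 0},{"translation": [0,0,36],"roll": 0},{"translation": [0,0,36],"roll": 0},{"translation": [0,0,24],"roll": 0},{"translation": [0,0,6],"roll": 0},{"translation": [0,0,0],"roll": 0},{"translation": [0,0,0],"roll": 0},{"translation": [0,0,0],"roll": 0}]'

```text
time: 17.02
tool_pos: [0.5258, 0.2611, 0.0383]
tool_rot: [-3.141, -0.005, 0.225]
contact_force: [1.0, 0.3, -7.8]
opening: 0.0238
grip_force: 40.0
```

>>> step_arm --commands '[{"translation": [0,0,3],"roll": 0},{"translation": [0,0,3],"roll": 0},{"translation": [0,0,2],"roll": 0},{"translation": [0,0,2],"roll": 0},{"translation": [0,0,0],"roll": 0},{"translation": [0,0,0],"roll": 0}]'

```text
time: 17.52
tool_pos: [0.5238, 0.2609, 0.0259]
tool_rot: [3.141, 0.0, 0.226]
contact_force: [-0.0, -0.3, -8.4]
opening: 0.0244
grip_force: 40.0
```

>>> step_arm --commands '[{"translation": [0,0,2],"roll": 0},{"translation": [0,0,2],"roll": 0},{"translation": [0,0,2],"roll": 0},{"translation": [0,0,2],"roll": 0},{"translation": [0,0,2],"roll": 0},{"translation": [0,0,0],"roll": 0},{"translation": [0,0,0],"roll": 0}]'

```text
time: 18.1
tool_pos: [0.5238, 0.2608, 0.0158]
tool_rot: [3.141, 0.0, 0.226]
contact_force: [0.1, 0.2, -8.3]
opening: 0.024
grip_force: 40.0
```

>>> step_arm --commands '[{"translation": [0,0,1],"roll": 0},{"translation": [0,0,1],"roll": 0},{"translation": [0,0,0],"roll": 0}]'

```text
time: 18.35
tool_pos: [0.5239, 0.2608, 0.0138]
tool_rot: [3.141, 0.0, 0.226]
contact_force: [0.5, -0.0, -7.1]
opening: 0.0239
grip_force: 40.0
```

>>> step_arm --commands '[{"translation": [0,0,0],"roll": 0},{"translation": [0,0,0],"roll": 0},{"translation": [0,0,0],"roll": 0},{"translation": [0,0,0],"roll": 0}]' --grip_force 3

```text
time: 18.68
tool_pos: [0.5241, 0.2609, 0.0145]
tool_rot: [3.142, -0.001, 0.226]
contact_force: [-2.0, -0.9, -1.9]
opening: 0.0245
grip_force: 3.0
```

>>> step_arm --commands '[{"translation": [0,0,0],"roll": 0},{"translation": [0,0,0],"roll": 0},{"translation": [0,0,-4],"roll": 0},{"translation": [0,0,-5],"roll": 0},{"translation": [0,0,-4],"roll": 0},{"translation": [0,0,0],"roll": 0},{"translation": [0,0,0],"roll": 0}]' --fingers 0.35

```text
time: 19.27
tool_pos: [0.5243, 0.261, 0.0276]
tool_rot: [-3.142, -0.001, 0.226]
contact_force: [1.1, 0.5, 0.3]
opening: 0.0319
grip_force: 0.0
```

>>> step_arm --commands '[{"translation": [0,0,0],"roll": 0},{"translation": [0,0,0],"roll": 0},{"translation": [0,0,0],"roll": 0},{"translation": [0,0,0],"roll": 0}]' --fingers 0 --grip_force 30

```text
time: 19.6
tool_pos: [0.5238, 0.2608, 0.0269]
tool_rot: [3.141, 0.0, 0.226]
contact_force: [-0.9, -0.7, 0.4]
opening: 0.0242
grip_force: 30.0
```

```bash
python3 -c "
from h import *
im=snap('w8',('stack',));s=read_camera('scene');print(search_frame('scene','stack'));read_camera('top');print(search_frame('top','stack'))"
```

```text
19.6 [0.5238 0.2608 0.0269] [3.1415e+00 3.0000e-04 2.2570e-01] [-0.9 -0.7  0.4] 0.0242
[[305.3, 0.0, 284.9], [0.0, 305.3, 212.3], [0.0, 0.0, 1.0]] [[0.223, 0.936, 0.274, 0.597], [-0.975, 0.214, 0.062, 0.278], [-0.0, -0.281, 0.96, 0.184], [0.0, 0.0, 0.0, 1.0]]
stack [([0.5494, 0.2666, 0.0492], 0.79)]
[{'at': [0.4952, 0.2628, 0.0365], 'confidence': 0.62}, {'at': [0.7197, -0.2181, 0.0121], 'confidence': 0.21}]
[]
```

>>> step_arm --commands '[{"translation": [0,0,-1],"roll": 0},{"translation": [0,-8,0],"roll": 0},{"translation": [0,-9,0],"roll": 0},{"translation": [0,-7,0],"roll": 0},{"translation": [0,-1,0],"roll": 0},{"translation": [0,-1,0],"roll": 0},{"translation": [0,0,0],"roll": 0},{"translation": [0,0,0],"roll": 0}]'

```text
time: 20.57
tool_pos: [0.518, 0.2861, 0.0278]
tool_rot: [3.141, 0.0, 0.226]
contact_force: [0.5, -1.2, -7.8]
opening: 0.0241
grip_force: 30.0
```

>>> step_arm --commands '[{"translation": [0,-0.7,0],"roll": 0},{"translation": [0,-0.7,0],"roll": 0},{"translation": [0,-0.7,0],"roll": 0},{"translation": [0,-0.7,0],"roll": 0},{"translation": [0,0,0],"roll": 0}]'

```text
time: 20.98
tool_pos: [0.5175, 0.289, 0.028]
tool_rot: [3.142, -0.0, 0.226]
contact_force: [0.6, -0.8, -6.6]
opening: 0.0241
grip_force: 30.0
```

>>> step_arm --commands '[{"translation": [0,-0.7,0],"roll": 0},{"translation": [0,-0.7,0],"roll": 0},{"translation": [0,-0.7,0],"roll": 0},{"translation": [0,0,0],"roll": 0}]'

```text
time: 21.32
tool_pos: [0.5175, 0.2896, 0.028]
tool_rot: [3.139, 0.0, 0.227]
contact_force: [2.0, -6.5, -7.8]
opening: 0.0241
grip_force: 30.1
```

>>> step_arm --commands '[{"translation": [0,1,0],"roll": 0},{"translation": [4,0,0],"roll": 0},{"translation": [4,0,0],"roll": 0},{"translation": [1,0,0],"roll": 0},{"translation": [1,0,0],"roll": 0},{"translation": [0,0,0],"roll": 0},{"translation": [0,0,0],"roll": 0}]'

```text
time: 21.9
tool_pos: [0.527, 0.2918, 0.0277]
tool_rot: [3.141, 0.001, 0.226]
contact_force: [-0.9, -6.1, -8.3]
opening: 0.0242
grip_force: 30.0
```

>>> step_arm --commands '[{"translation": [0.8,0,0],"roll": 0},{"translation": [0.8,0,0],"roll": 0},{"translation": [0.8,0,0],"roll": 0},{"translation": [0,0,0],"roll": 0},{"translation": [0,0,0],"roll": 0}]'

```text
time: 22.32
tool_pos: [0.5288, 0.2922, 0.0276]
tool_rot: [3.141, 0.002, 0.226]
contact_force: [-1.9, -5.2, -7.8]
opening: 0.0241
grip_force: 30.0
```

>>> step_arm --commands '[{"translation": [0.7,0,0],"roll": 0},{"translation": [0.7,0,0],"roll": 0},{"translation": [0.7,0,0],"roll": 0},{"translation": [0,0,0],"roll": 0},{"translation": [0,0,0],"roll": 0}]'

```text
time: 22.73
tool_pos: [0.5288, 0.2922, 0.0274]
tool_rot: [3.14, 0.007, 0.226]
contact_force: [-8.6, -7.5, -3.7]
opening: 0.0243
grip_force: 30.0
```

>>> step_arm --commands '[{"translation": [0,0,0.6],"roll": 0},{"translation": [0,0,0.6],"roll": 0},{"translation": [0,-0.3,0.3],"roll": 0},{"translation": [0,0,0],"roll": 0},{"translation": [0,0,0],"roll": 0}]' --grip_force 15

```text
time: 23.15
tool_pos: [0.5289, 0.2923, 0.0269]
tool_rot: [3.14, 0.006, 0.226]
contact_force: [-10.2, -8.9, 4.3]
opening: 0.0242
grip_force: 15.0
```

>>> step_arm --commands '[{"translation": [0,0,0],"roll": 0},{"translation": [0,0,0],"roll": 0},{"translation": [0,0,0],"roll": 0}]' --grip_force 5

```text
time: 23.4
tool_pos: [0.5306, 0.2927, 0.027]
tool_rot: [3.14, 0.002, 0.226]
contact_force: [-4.7, -9.1, -0.2]
opening: 0.0237
grip_force: 5.0
```

>>> step_arm --commands '[{"translation": [0,0,0],"roll": 0},{"translation": [0,0,0],"roll": 0},{"translation": [0,0,0],"roll": 0},{"translation": [0,0,0],"roll": 0}]' --fingers 0.45

```text
time: 23.73
tool_pos: [0.5322, 0.2944, 0.0274]
tool_rot: [-3.141, -0.003, 0.226]
contact_force: [0.4, 0.8, 0.2]
opening: 0.0408
grip_force: 0.0
```

Released. Since no views remain, I'll make sure by touch: nudge it gently toward the fence with one finger, then from the end toward the stop.

>>> step_arm --commands '[{"translation": [0,-2,0],"roll": 0},{"translation": [0,-2,0],"roll": 0},{"translation": [0,-1,0],"roll": 0},{"translation": [0,-0.6,0],"roll": 0},{"translation": [0,-0.6,0],"roll": 0},{"translation": [0,0,0],"roll": 0},{"translation": [0,0,0],"roll": 0}]'

```text
time: 24.32
tool_pos: [0.5299, 0.2996, 0.0265]
tool_rot: [3.142, -0.0, 0.226]
contact_force: [-0.5, 0.3, -0.6]
opening: 0.0412
grip_force: 0.0
```

>>> step_arm --commands '[{"translation": [0,-0.6,0],"roll": 0},{"translation": [0,-0.6,0],"roll": 0},{"translation": [0,-0.5,0],"roll": 0},{"translation": [0,0,0],"roll": 0},{"translation": [0,0,0],"roll": 0}]'

```text
time: 24.73
tool_pos: [0.5296, 0.3011, 0.0265]
tool_rot: [3.141, 0.0, 0.226]
contact_force: [0.1, -0.5, -0.1]
opening: 0.0414
grip_force: 0.6
```

>>> step_arm --commands '[{"translation": [0,-0.5,0],"roll": 0},{"translation": [0,-0.5,0],"roll": 0},{"translation": [0,0,0],"roll": 0},{"translation": [0,0,0],"roll": 0}]'

```text
time: 25.07
tool_pos: [0.5295, 0.3012, 0.0265]
tool_rot: [3.14, 0.0, 0.226]
contact_force: [0.7, -5.5, 1.0]
opening: 0.0413
grip_force: 2.8
```

>>> step_arm --commands '[{"translation": [0,4.5,0],"roll": 0},{"translation": [0,5,0],"roll": 0},{"translation": [0,0,0],"roll": 0},{"translation": [0,0,-20],"roll": 0},{"translation": [0,0,-30],"roll": 0},{"translation": [-30,0,0],"roll": 0},{"translation": [-30,0,0],"roll": 0},{"translation": [-20,0,0],"roll": 0},{"translation": [0,0,0],"roll": 0}]'

```text
time: 25.82
tool_pos: [0.4492, 0.2743, 0.0764]
tool_rot: [3.141, 0.004, 0.227]
contact_force: [1.0, 0.8, -0.8]
opening: 0.0413
grip_force: 0.0
```

>>> step_arm --commands '[{"translation": [0,0,0],"roll": 0},{"translation": [0,0,0],"roll": 0},{"translation": [0,0,0],"roll": 0},{"translation": [0,0,0],"roll": 0},{"translation": [0,0,0],"roll": 0},{"translation": [0,0,0],"roll": 0},{"translation": [0,0,25],"roll": 0},{"translation": [0,0,20],"roll": 0},{"translation": [0,0,3],"roll": 0},{"translation": [0,0,0],"roll": 0},{"translation": [0,0,0],"roll": 0}]' --fingers 0

```text
time: 26.73
tool_pos: [0.4539, 0.2752, 0.029]
tool_rot: [3.142, -0.0, 0.226]
contact_force: [0.5, 0.5, 0.1]
opening: 0.0005
grip_force: 0.0
```

>>> step_arm --commands '[{"translation": [3,0,0],"roll": 0},{"translation": [2,0,0],"roll": 0},{"translation": [1,0,0],"roll": 0},{"translation": [1,0,0],"roll": 0},{"translation": [0,0,0],"roll": 0},{"translation": [0,0,0],"roll": 0}]'

```text
time: 27.23
tool_pos: [0.4604, 0.2766, 0.0287]
tool_rot: [3.142, -0.0, 0.226]
contact_force: [0.0, -0.7, -0.0]
opening: 0.0004
grip_force: 0.0
```

>>> step_arm --commands '[{"translation": [0.7,0,0],"roll": 0},{"translation": [0.7,0,0],"roll": 0},{"translation": [0.6,0,0],"roll": 0},{"translation": [0,0,0],"roll": 0},{"translation": [0,0,0],"roll": 0}]'

```text
time: 27.65
tool_pos: [0.4622, 0.2771, 0.0285]
tool_rot: [3.141, 0.0, 0.226]
contact_force: [-0.7, -0.7, -0.0]
opening: 0.0004
grip_force: 0.0
```

>>> step_arm --commands '[{"translation": [0.5,0,0],"roll": 0},{"translation": [0.5,0,0],"roll": 0},{"translation": [0,0,0],"roll": 0},{"translation": [0,0,0],"roll": 0}]'

```text
time: 27.98
tool_pos: [0.4632, 0.2773, 0.0285]
tool_rot: [3.142, 0.0, 0.226]
contact_force: [0.3, 0.4, 0.3]
opening: 0.0005
grip_force: 0.0
```

>>> step_arm --commands '[{"translation": [0.5,0,0],"roll": 0},{"translation": [0.5,0,0],"roll": 0},{"translation": [0.5,0,0],"roll": 0},{"translation": [0,0,0],"roll": 0},{"translation": [0,0,0],"roll": 0}]'

```text
time: 28.4
tool_pos: [0.4635, 0.2773, 0.0283]
tool_rot: [3.141, 0.003, 0.226]
contact_force: [-4.4, -0.5, 2.8]
opening: 0.0004
grip_force: 2.5
```

>>> step_arm --commands '[{"translation": [0.5,0,0],"roll": 0},{"translation": [0.5,0,0],"roll": 0},{"translation": [0,0,0],"roll": 0},{"translation": [0,0,0],"roll": 0}]'

```text
time: 28.73
tool_pos: [0.4635, 0.2773, 0.0283]
tool_rot: [3.141, 0.005, 0.226]
contact_force: [-8.4, -1.6, 4.6]
opening: 0.0006
grip_force: 4.1
```

Both nudges met a hard stop with no movement, so the block is seated. I'll retreat, check with the networks and hand in.

>>> step_arm --commands '[{"translation": [-4,0,0],"roll": 0},{"translation": [-8,0,0],"roll": 0},{"translation": [-10,0,-10],"roll": 0},{"translation": [-10,0,-30],"roll": 0},{"translation": [0,0,-35],"roll": 0},{"translation": [0,0,-35],"roll": 0},{"translation": [0,0,-30],"roll": 0},{"translation": [0,0,0],"roll": 0},{"translation": [0,0,0],"roll": 0},{"translation": [0,0,0],"roll": 0}]'

```text
time: 29.57
tool_pos: [0.4339, 0.2705, 0.1679]
tool_rot: [3.141, 0.0, 0.226]
contact_force: [0.1, 0.6, -0.7]
opening: 0.0004
grip_force: 0.0
```

```bash
python3 -c "
from fit import *
snap('w9',('stack',))
p=[.5274,.2877,.2268];print('expected top middle',place(p,[(3,3,48)]))
for c in('scene','top'):
    read_camera(c);print(c,[(np.round(d['at'],3),round(d['confidence'],2)) for n in('stack','loose_strip') for d in search_frame(c,n)])"
```

```text
29.57 [0.4339 0.2705 0.1679] [3.1413e+00 4.0000e-04 2.2580e-01] [ 0.1  0.6 -0.7] 0.0004
[[305.3, 0.0, 284.9], [0.0, 305.3, 212.3], [0.0, 0.0, 1.0]] [[0.223, 0.936, 0.274, 0.507], [-0.975, 0.214, 0.062, 0.287], [-0.0, -0.281, 0.96, 0.325], [0.0, 0.0, 0.0, 1.0]]
stack [([0.5353, 0.2968, 0.0515], 0.58)]
expected top middle [[0.52964859 0.29129775 0.048     ]]
scene [(array([0.521, 0.297, 0.045]), 0.97), (array([0.501, 0.142, 0.008]), 0.6)]
top [(array([0.542, 0.288, 0.05 ]), 0.8), (array([0.506, 0.14 , 0.005]), 0.6), (array([ 0.725, -0.224,  0.014]), 0.27)]
```

The stack is found standing at about 0.05 m height where expected, and the loose strip is unmoved.

```bash
python3 -c "
from cell import *
print(hand_in())"
```

```text
the job is handed in; nothing more can be done
None
```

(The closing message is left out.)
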